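# Open the polisher block and point out the fresh polisher

### The job

The spent polisher lies just in front of the nose of the handpiece. With the fingertips, swing the lid of the red polisher block fully open, then point straight down at the fresh polisher of the same kind in the block: hold the fingertips about a centimetre above its head for two seconds without touching it, and finish still pointing there. Pick nothing up, touch none of the polishers, and leave the block, the handpiece, the cast and the loose polishers where they are.

Things in the scene. Friction and masses are not known exactly. Their poses are not given: they have to be found in the camera images.
- block: loose red sheet-metal polisher block, about 0.5 kg, 54 mm (x) by 130 mm (y), 69 mm high with the lid shut. Origin: centre of its underside; x from its open front to its back, y along its length, z up; its front looks roughly to the robot. The box part is 26 mm high; the lid is a hood (top plate, back and side walls, no front) hinged low along the back, and shut it covers the polishers from above.
- block_lid (a joint): angle of the block's lid: 0 shut, 1.66 rad fully open (swung up and over to the back, the former top plate then upright, about 65 mm behind the block's centre and 79 mm high). Hinge axis along the block's y through point lid_hinge. About 1 N at the lip moves it. Stiff hinge: beyond about half-way up the lid stays where it is left, lower it may sink shut.
- lid_hinge (a point): middle of the lid's hinge axis: 24.5 mm behind the block's centre, 27.6 mm above the worktop.
- lid_lip (a point): middle of the lower front edge of the lid's top plate (2 mm sheet, 130 mm long in the block's y); moves with the lid, 64 mm from the hinge axis. Shut, it is 66.8 mm above the worktop and 25.7 mm in front of the block's centre, 15 mm above the front row of heads. Pushed up and to the back from below by a fingertip, the lid opens.
- stored_polishers: the heads of the 12 polishers in the block, not to be touched (origin and axes of the block). Front row, 12 mm before the centre: seven 13 mm heads, tops 52 mm above the worktop. Back row, 11 mm behind it, tops 60 mm high, at y = +50 pale green disc with orange boss (15 mm wide), +25 blue disc (21), 0 plain dark green cup (13), -25 orange-red disc (21), -50 white disc with dark boss (15).
- fresh_green (a point): top centre of the fresh dark green cup in the block (the middle one of the back row), 60 mm above the worktop: same kind as the loose dark green cup.
- fresh_orange (a point): top centre of the fresh large orange-red disc in the block (back row, next to the right of the green cup as seen from the front), 60 mm above the worktop: same kind as the loose orange-red disc.
- green_cup: loose used polisher: dark green rubber cup on a steel shaft, 50 mm long in its y (head at -y), 10 mm thick. Origin: middle of its length, on the worktop. It is the spent one in some starts, and in the others the orange-red disc is.
- orange_disc: loose used polisher: orange-red rubber disc 17 mm across on a steel shaft, 46 mm long in its y (head at -y). Origin: middle of its length, on the worktop.
- handpiece: white micromotor handpiece lying on the worktop, 190 mm long in its y, 25 mm thick; its thin nose points to its -y. Origin: underside near the middle.
- handpiece_nose (a point): tip of the handpiece's nose. The spent polisher's middle lies about 40 mm in front of it; the other loose polisher lies at the cast, over 25 cm away.
- cast: cream plaster arch cast, 50 x 61 mm, 31 mm high, standing on the worktop; origin at the centre of its underside.
Not all that is in view belongs to the job. There is more than one size of the block; the one meant has the size given above.

How it is judged:
By the outcome, as a careful person would: the job done as asked, in the order asked, and still so for the second after the job is handed in, with the robot touching nothing.
It also fails if it takes over 45 s, if anything falls off the work surface, if the arm or the gripper's body presses on something with over 40 N, if the wrist force passes 120 N, or if a joint passes its speed limit or range.

### The arm

A 6-joint arm with a two-finger parallel gripper is mounted at the origin on a cart in front of the work surface, level with it; the furniture and walls round the work are solid. World frame = base frame: x ahead of the robot, y to its left, z up, the work surface at z = 0. Lengths are in m, angles in rad, forces in N, time in s.
With the tool pointing down it reaches from about 0.25 to 0.8 m from the base axis. Payload 8.5 kg.
Tool frame: the origin (TCP) lies at the very end of the fingers, on their centre line; the grasp point (between the pads) lies 19 mm behind it; z points along the fingers, y is the line along which they close (so a half turn about z gives the same grasp; the last joint's range is limited). The gripper opens to 85 mm and grips with 20 to 120 N. Pads are 22 mm wide; open, the fingers measure 114 mm over their backs; the gripper's body (76 mm by 85 mm) begins 54 mm behind the grasp point. The pads swing forward as they close: fully open they stand 13 mm farther back than shut.
Start: joints at [-1.139, 0.238, -0.013, 1.319, 0, 1.571], TCP at [0.22, -0.477, 0.231] pointing down, gripper open.
Joint ranges: [-2.66, 2.66], [-1.03, 1.9], [-1.14, 1.46], [-1.82, 2.27], [-1.45, 1.34], [-3.14, 3.14]. Speed limits (rad/s): [2.22, 2.22, 2.79, 3.14, 3.14, 3.14].

### API

Orientations are given as a rotation vector (axis times angle).
In Python, from rig import robot gives the robot as it stands. The module is installed in compiled form; this text tells all that it offers.
- The arm moves only by the tool step_arm, never from a script. Its argument "plan" is one flat list of numbers, 7 for each row, row after row: the closure, from -1 (fully open) to 1 (shut), then the shift along the tool's x, y, z in mm, then the turn, a rotation vector about the tool's x, y, z in rad. A call has 1 to 12 rows; each row shifts and turns the commanded pose from where the row before left it, along the tool's axes as they then stand; what a row does not reach is not made up. A row lasts 1/12 s, in which the tool goes at most 41.7 mm and 7.16 degrees, less where a joint would pass 70% of its speed; a pose out of reach is approached as far as the arm can. A call with a gripper value outside its range is refused whole. The fingers move at their own pace and stop on an object; "newtons" is the grip in N (left out, the last holds). Time passes only in rows, so rows that do not move let the fingers close. It gives the time, the measured TCP pose, the force, the opening and the grip force at its end, in the units of the state.
- robot.observe(): the state, without advancing time (a new reading comes with each control period).
- robot.snapshot(name): name is "scene" or "top"; returns a dict with "frame" (480x640x3 uint8, red, green, blue), "fovy" (degrees; the focal length in pixels is half the picture's height over the tangent of half this angle, whatever the lens; pixels are square), "cx", "cy" (the principal point, pixels), "world_to_cam" (4x4, takes a point from world to camera coordinates). Camera axes: x right, y up, looking along -z (the intrinsics and any distortion apply to the point x, -y, -z); pixel columns grow to the right and rows downward; lengths in m; the calibration is good to about 2 mm. A picture is of the moment at which its call begins. There is no depth.
- robot.finish_job(): hands the job in; it is judged then, once.
Trained networks look in a picture, given as the dict that the camera call returned (one of the last four; its "shot" number tells which), for a name from the list of things; names that differ only in an ending like _2 or _b are one class to them, and where a whole thing is asked for, a point or a joint stands for the part that bears it (a point fixed in the world has none). Each returns a list of dicts, best first, with "p" (0 to 1); they miss things now and then, are a little off and sometimes report something else, mostly with a low value. They report only what shows in the picture. A call takes as long as a camera call. They do not tell look-alikes from the thing itself.
- robot.look_for(picture, name): "box" ([left, top, right, bottom] in pixels, round what is visible of it).
The state is a dict: "time_s": time; "qpos": joint angles; "qd": joint speeds; "joint_torque": joint torques, N m; "position": TCP position; "tcp_rot": TCP orientation; "ft_force": force on the tool from outside, world axes, zero at the start; "moment": the same for the moment, N m; "finger_gap": finger opening in m; "grasp_force": force on a finger pad.
Only numpy, scipy, OpenCV 4.12 (cv2) and the standard library are available. Lean on these libraries where they do the work, as an engineer would, in place of code of your own. Each camera call takes 0.05 s, during which the arm holds its last target. There are 200 camera calls.

## Working session

There is one attempt and no reset: what is moved stays moved. The work goes in short steps, Python scripts to look and compute and a tool call to move; the robot and the scene stay as the last step left them, time stands still between calls to the robot, and variables do not carry over. Pictures are saved under pics/ and viewed, at most 13 in all, crops included, and the job is handed in when it is done.

Besides the shell and the picture viewer there is one more tool, called after ">>>" as name(argument=value, ...) on one line, values as JSON. step_arm: Moves the arm, as the interface text tells. Its arguments: {"type":"object","properties":{"plan":{"type":"array"},"newtons":{"type":"number"}},"required":["plan"]}

```bash
mkdir -p pics; cat > h.py <<'E'
import numpy as np, cv2
from rig import robot
def ray(s,u,v):
    f=240/np.tan(np.radians(s["fovy"])/2); M=np.array(s["world_to_cam"])
    d=np.array([(u-s["cx"])/f,-(v-s["cy"])/f,-1.]); R=M[:3,:3]
    return -R.T@M[:3,3], R.T@d
def at(s,u,v,z):
    o,d=ray(s,u,v); return o+d*(z-o[2])/d[2]
def px(s,p):
    f=240/np.tan(np.radians(s["fovy"])/2); M=np.array(s["world_to_cam"])
    c=M[:3,:3]@np.array(p)+M[:3,3]; return s["cx"]+f*c[0]/-c[2], s["cy"]-f*c[1]/-c[2]
def save(s,n): cv2.imwrite("pics/"+n,s["frame"][:,:,::-1])
E
python3 - <<'E'
from h import *
np.set_printoptions(precision=3,suppress=True)
for n in("scene","top"):
    s=robot.snapshot(n); save(s,n+"1.png")
    print(n,{k:v for k,v in s.items() if k not in("frame",)})
    for t in("block","block_lid","green_cup","orange_disc","handpiece","cast","fresh_green","handpiece_nose"):
        for r in robot.look_for(s,t)[:3]:
            b=r["box"]; print(t,round(r["p"],2),np.round(b),at(s,(b[0]+b[2])/2,(b[1]+b[3])/2,0.0)[:2])
o=robot.observe(); print(o)
E
```

```text
scene {'fovy': 43.69098778622534, 'cx': 326.66841454447075, 'cy': 239.60391757282625, 'world_to_cam': array([[ 0.907,  0.422, -0.013, -0.451],
       [-0.329,  0.725,  0.605,  0.06 ],
       [ 0.265, -0.544,  0.796, -1.29 ],
       [ 0.   ,  0.   ,  0.   ,  1.   ]]), 'shot': 1}
block 0.97 [313. 216. 357. 294.] [0.474 0.089]
block 0.69 [344. 188. 393. 223.] [0.486 0.239]
block_lid 0.86 [310. 220. 360. 286.] [0.472 0.094]
block_lid 0.84 [346. 194. 391. 217.] [0.485 0.239]
green_cup 0.63 [297. 335. 304. 344.] [ 0.496 -0.111]
orange_disc 0.45 [359. 160. 367. 167.] [0.426 0.35 ]
handpiece 0.66 [206. 367. 275. 454.] [ 0.463 -0.273]
cast 0.82 [367. 170. 391. 187.] [0.477 0.322]
fresh_green 0.95 [346. 192. 392. 224.] [0.49  0.234]
fresh_green 0.89 [310. 218. 360. 295.] [0.476 0.087]
fresh_green 0.29 [295. 335. 303. 347.] [ 0.496 -0.114]
handpiece_nose 0.77 [212. 365. 277. 456.] [ 0.469 -0.271]
top {'fovy': 45.33292940212407, 'cx': 310.95402820532087, 'cy': 240.1710511258006, 'world_to_cam': array([[ 0.003, -1.   , -0.017,  0.051],
       [ 0.996,  0.002,  0.092, -0.46 ],
       [-0.092, -0.0
[... 439 characters left out ...]
 [422. 231. 508. 248.] [ 0.465 -0.274]
cast 0.86 [160. 216. 192. 242.] [0.485 0.342]
fresh_green 0.97 [270. 212. 341. 244.] [0.488 0.064]
fresh_green 0.89 [212. 206. 254. 247.] [0.492 0.219]
handpiece_nose 0.97 [419. 230. 506. 248.] [ 0.465 -0.269]
{'time_s': 0.9, 'qpos': array([-1.139,  0.238, -0.014,  1.319,  0.   ,  1.571]), 'qd': array([-0.   , -0.001,  0.001,  0.   , -0.001,  0.001]), 'joint_torque': array([ -0.   , -53.857,  34.669,   0.003,   0.   ,  -0.   ]), 'position': array([ 0.22 , -0.477,  0.231]), 'tcp_rot': array([-3.069, -0.673,  0.   ]), 'ft_force': array([0.365, 0.397, 0.544]), 'moment': array([ 0.051, -0.032,  0.003]), 'grasp_force': 0.0, 'finger_gap': 0.08535533818357771}
```

```bash
python3 - <<'E'
import cv2,numpy as np
a=cv2.imread("pics/top1.png")[180:280,150:420]; b=cv2.imread("pics/scene1.png")[150:360,270:410]
cv2.imwrite("pics/c1.png",cv2.resize(a,(800,296),interpolation=cv2.INTER_CUBIC))
cv2.imwrite("pics/c2.png",cv2.resize(b,(400,600),interpolation=cv2.INTER_CUBIC))
E
```

```text
(no output)
```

View pics/top1.png

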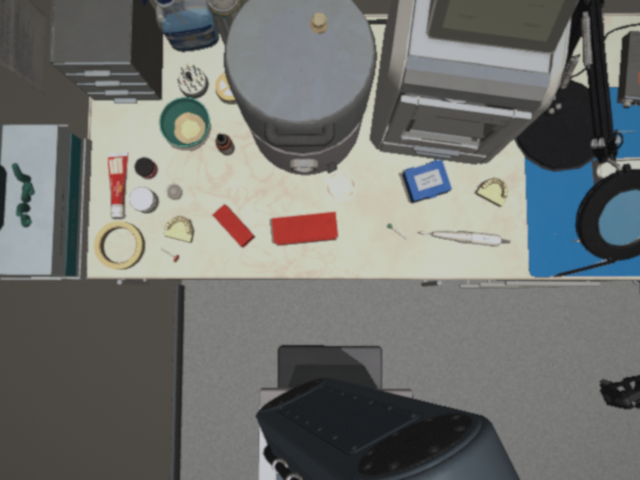

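View pics/c1.png

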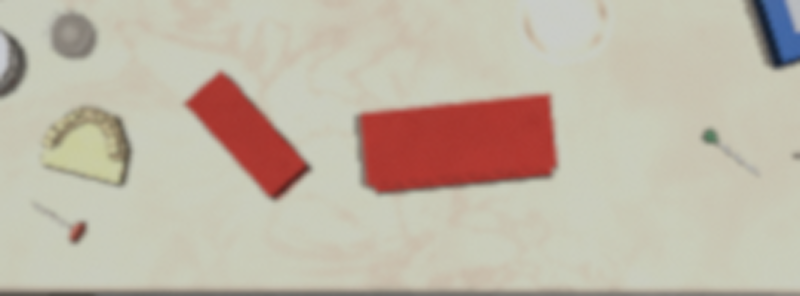

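View pics/c2.png

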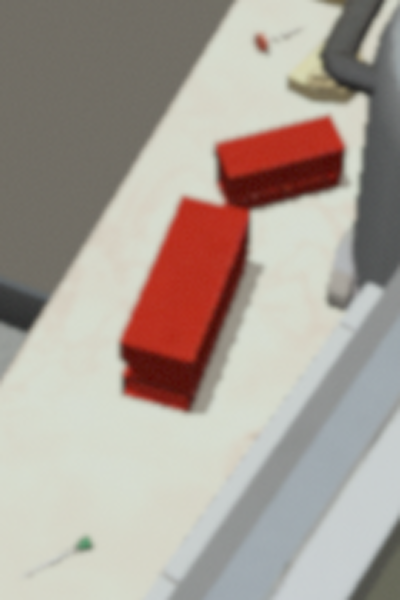

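```bash
cat >> h.py <<'E'
from scipy.spatial.transform import Rotation as Ro
from scipy.optimize import least_squares
def redmask(s,box):
    f=s["frame"].astype(int); m=((f[:,:,0]>90)&(f[:,:,0]>2.2*f[:,:,1])).astype(np.uint8)
    k=np.zeros_like(m); l,t,r,b=box; k[t:b,l:r]=1; m*=k
    n,L,st,_=cv2.connectedComponentsWithStats(m); return (L==1+np.argmax(st[1:,4])).astype(np.uint8)
def pose(c,th,p):  # block->world
    return np.array([c[0]+np.cos(th)*p[0]-np.sin(th)*p[1], c[1]+np.sin(th)*p[0]+np.cos(th)*p[1], p[2]])
def goal(blk,corner,pitch):  # upper fingertip corner in block mm -> R,TCP
    x,y,th=blk; bx=np.array([np.cos(th),np.sin(th),0]); by=np.array([-np.sin(th),np.cos(th),0]); ez=np.array([0,0,1.])
    z=np.cos(pitch)*bx-np.sin(pitch)*ez; R=np.stack([np.cross(by,z),by,z],1)
    return R, pose((x,y),th,np.array(corner)/1e3)+0.011*R[:,0]
def rows(R0,p0,R1,p1,n,close=1):
    out=[];R=R0.copy();p=p0.copy()
    for k in range(1,n+1):
        pt=p0+(p1-p0)*k/n; Rt=R0@Ro.from_rotvec(Ro.from_matrix(R0.T@R1).as_rotvec()*k/n).as_matrix()
        d=np.round(R.T@(pt-p)*1e3,1); w=np.round(Ro.from_matrix(R.T@Rt).as_rotvec(),3)
        out+=[close,*(d+0.).tolist(),*(w+0.).tolist()]; p=p+R@d/1e3; R=R@Ro.from_rotvec(w).as_matrix()
    return out,R,p
def cur():
    o=robot.observe(); return Ro.from_rotvec(o["tcp_rot"]).as_matrix(),np.array(o["position"]),o
E
python3 - <<'E'
from h import *
S=[robot.snapshot("top"),robot.snapshot("scene")]
ms=[redmask(S[0],(262,205,350,255)),redmask(S[1],(300,205,370,305))]
pts=[(x,y,z) for x,z in((-27,0),(-27,26),(27,0),(-25.7,68),(27,68),(27,26)) for y in(-65,65)]
def err(v):
    e=[]
    for s,m in zip(S,ms):
        q=np.array([px(s,pose(v[:2],v[2],np.array(p)/1e3)) for p in pts],np.float32)
        h=cv2.convexHull(q); c=max(cv2.findContours(m,0,1)[0],key=len); c=cv2.convexHull(c)[:,0]
        # dense contour
        c=np.concatenate([np.linspace(c[i],c[(i+1)%len(c)],8)[:-1] for i in range(len(c))])
        e+=[cv2.pointPolygonTest(h,(float(a),float(b)),True) for a,b in c]
    return np.array(e)
r=least_squares(err,[0.483,0.066,0.106],loss="soft_l1",diff_step=1e-3); print(r.x,np.abs(r.fun).mean(),[m.sum() for m in ms])
print([cv2.minAreaRect(cv2.findNonZero(m)) for m in ms])
for s,m in zip(S,ms):
    q=np.array([px(s,pose(r.x[:2],r.x[2],np.array(p)/1e3)) for p in pts]); print(q.min(0),q.max(0),cv2.boundingRect(m))
# top plate centre check
(c,_,_)=cv2.minAreaRect(cv2.findNonZero(ms[0])); print(at(S[0],*c,0.068))
blk=r.x; R1,p1=goal(blk,(-90,0,110),np.pi/4); R,p,o=cur(); print(R,R1,p1)
a,R,p=rows(R,p,R1,p1,22); print(a[:7],a[7:14],a[-7:],p)
E
```

```text
[0.48317473 0.06876986 0.17866521] 4.079943275299282 [np.uint64(1604), np.uint64(1649)]
[((304.32672119140625, 228.26731872558594), (25.671958923339844, 62.68734359741211), 84.2894058227539), ((340.26318359375, 238.66722106933594), (27.135324478149414, 85.02205657958984), 24.304548263549805)]
[268.41144201 208.0637742 ] [336.39444756 248.19432176] (272, 213, 65, 31)
[312.48301985 215.8851965 ] [355.96325751 293.81683096] (313, 205, 57, 73)
[0.48014017 0.06484238 0.068     ]
[[ 9.08229659e-01  4.18472085e-01 -1.63104534e-05]
 [ 4.18472085e-01 -9.08229657e-01  7.12262773e-05]
 [ 1.49925713e-05 -7.15152870e-05 -9.99999997e-01]] [[-0.6958509  -0.17771619  0.6958509 ]
 [-0.12566433  0.98408178  0.12566433]
 [-0.70710678  0.         -0.70710678]] [0.38695301 0.0513931  0.10222183]
[1, 17.0, -18.6, 5.9, -0.051, -0.006, -0.122] [1, 19.1, -16.7, 4.8, -0.05, -0.007, -0.122] [1, -1.5, 23.3, 11.3, -0.05, -0.006, -0.122] [0.38693805 0.05143052 0.10226683]
```

```bash
python3 - <<'E'
from h import *
S=[robot.snapshot("top"),robot.snapshot("scene")]
for s in S: print(ray(s,0,0)[0])
for u,v in((360,114),(550,95),(556,168),(376,192)): print("top",at(S[0],150+u/2.963,180+v/2.963,.068)[:2])
for u,v in((122,345),(185,198),(248,210),(195,362)): print("scene",at(S[1],270+u/2.857,150+v/2.857,.068)[:2])
m=redmask(S[0],(262,205,350,255))
pts=[(x,y,z) for x,z in((-27,0),(-27,26),(27,0),(-25.7,68),(27,68),(27,26)) for y in(-65,65)]
c=cv2.convexHull(max(cv2.findContours(m,0,1)[0],key=len))[:,0]
c=np.concatenate([np.linspace(c[i],c[(i+1)%len(c)],8)[:-1] for i in range(len(c))])
def err(v):
    q=np.array([px(S[0],pose(v[:2],v[2],np.array(p)/1e3)) for p in pts],np.float32); h=cv2.convexHull(q)
    return np.array([cv2.pointPolygonTest(h,(float(a),float(b)),True) for a,b in c])
r=least_squares(err,[0.483,0.066,0.106],diff_step=1e-3);print(r.x,np.abs(r.fun).mean())
E
```

```text
[0.34977245 0.03203127 1.21915984]
[ 0.77012831 -0.5543097   0.98467446]
top [0.49997261 0.13130283]
top [0.51315029 0.00175416]
top [ 0.46315917 -0.00227621]
top [0.44659615 0.11991703]
scene [ 0.47214244 -0.00443659]
scene [0.45846305 0.12406513]
scene [0.50227385 0.13221344]
scene [0.52061537 0.00308299]
[0.48366868 0.06569374 0.10986548] 1.7068553531586304
```

```bash
echo 'B=(0.484,0.0645,0.108)' >> h.py; python3 - <<'E'
from h import *
R1,p1=goal(B,(-80,0,110),np.pi/4); R,p,o=cur()
a,R,p=rows(R,p,R1,p1,22)
for i in range(22): print(a[7*i:7*i+7])
print(p1)
E
```

```text
[1, 17.4, -18.6, 5.9, -0.049, -0.008, -0.119]
[1, 19.6, -16.6, 4.8, -0.05, -0.008, -0.119]
[1, 21.4, -14.4, 3.9, -0.049, -0.008, -0.119]
[1, 23.1, -12.0, 3.1, -0.049, -0.008, -0.12]
[1, 24.3, -9.2, 2.4, -0.05, -0.008, -0.119]
[1, 25.3, -6.4, 1.8, -0.049, -0.008, -0.119]
[1, 25.9, -3.4, 1.3, -0.049, -0.008, -0.119]
[1, 26.1, -0.3, 1.1, -0.05, -0.009, -0.119]
[1, 26.0, 2.7, 0.9, -0.049, -0.008, -0.119]
[1, 25.5, 5.7, 0.8, -0.049, -0.008, -0.119]
[1, 24.7, 8.7, 1.0, -0.05, -0.008, -0.12]
[1, 23.4, 11.4, 1.4, -0.049, -0.008, -0.119]
[1, 22.0, 14.2, 1.8, -0.05, -0.008, -0.119]
[1, 20.1, 16.5, 2.3, -0.049, -0.008, -0.119]
[1, 18.0, 18.6, 3.1, -0.049, -0.008, -0.119]
[1, 15.8, 20.5, 3.9, -0.05, -0.008, -0.119]
[1, 13.2, 22.0, 4.9, -0.049, -0.008, -0.119]
[1, 10.6, 23.2, 5.9, -0.049, -0.008, -0.12]
[1, 7.8, 24.0, 6.9, -0.05, -0.008, -0.119]
[1, 5.0, 24.3, 8.2, -0.049, -0.008, -0.119]
[1, 2.2, 24.4, 9.2, -0.049, -0.008, -0.119]
[1, -0.7, 23.9, 10.5, -0.05, -0.008, -0.119]
[0.39673325 0.05503838 0.10222183]
```

>>> step_arm(plan=[1, 17, -19, 6, -0.048, -0.008, -0.114, 1, 20, -17, 5, -0.048, -0.008, -0.114, 1, 21, -14, 4, -0.048, -0.008, -0.114, 1, 23, -12, 3, -0.048, -0.008, -0.114, 1, 24, -9, 2, -0.048, -0.008, -0.114, 1, 25, -6, 2, -0.048, -0.008, -0.114, 1, 26, -3, 1, -0.048, -0.008, -0.114, 1, 26, 0, 1, -0.048, -0.008, -0.114, 1, 26, 3, 1, -0.048, -0.008, -0.114, 1, 25, 6, 1, -0.048, -0.008, -0.114, 1, 25, 9, 1, -0.048, -0.008, -0.114, 1, 23, 11, 1, -0.048, -0.008, -0.114])

```text
time_s: 2.1
position: [0.3248, -0.1893, 0.164]
tcp_rot: [1.574, 2.071, 0.037]
ft_force: [-0.2, 0.3, 0.1]
finger_gap: -0.0001
grasp_force: 0.0
```

```bash
python3 - <<'E'
from h import *
R1,p1=goal(B,(-80,0,110),np.pi/4); R,p,o=cur(); print(p,o["qpos"],o["finger_gap"])
a,R,p=rows(R,p,R1,p1,12)
for i in range(12): print(a[7*i:7*i+7])
E
```

```text
[ 0.32484387 -0.18927557  0.1639989 ] [-0.47636653 -0.36525145 -0.90875825  0.4899176  -0.06276846  0.80603562] -0.00014316028617091696
[1, 19.3, 10.1, 1.1, -0.043, -0.006, -0.104]
[1, 18.2, 12.0, 1.4, -0.043, -0.006, -0.103]
[1, 16.9, 13.8, 1.8, -0.043, -0.007, -0.104]
[1, 15.3, 15.3, 2.4, -0.043, -0.006, -0.104]
[1, 13.7, 16.7, 3.0, -0.043, -0.006, -0.103]
[1, 12.0, 18.0, 3.7, -0.043, -0.006, -0.104]
[1, 10.0, 18.9, 4.4, -0.044, -0.007, -0.104]
[1, 8.1, 19.6, 5.1, -0.043, -0.006, -0.103]
[1, 6.1, 20.1, 6.0, -0.043, -0.006, -0.104]
[1, 4.0, 20.3, 6.8, -0.043, -0.006, -0.104]
[1, 1.9, 20.4, 7.7, -0.043, -0.006, -0.103]
[1, -0.1, 20.1, 8.5, -0.043, -0.006, -0.104]
```

>>> step_arm(plan=[1, 19, 10, 1, -0.043, -0.006, -0.104, 1, 18, 12, 1, -0.043, -0.006, -0.104, 1, 17, 14, 2, -0.043, -0.006, -0.104, 1, 15, 15, 2, -0.043, -0.006, -0.104, 1, 14, 17, 3, -0.043, -0.006, -0.104, 1, 12, 18, 4, -0.043, -0.006, -0.104, 1, 10, 19, 4, -0.043, -0.006, -0.104, 1, 8, 20, 5, -0.043, -0.006, -0.104, 1, 6, 20, 6, -0.043, -0.006, -0.104, 1, 4, 20, 7, -0.043, -0.006, -0.104, 1, 2, 20, 8, -0.043, -0.006, -0.104, 1, 0, 20, 8, -0.043, -0.006, -0.104])

```text
time_s: 3.1
position: [0.408, 0.0563, 0.1376]
tcp_rot: [-0.129, 2.394, 0.055]
ft_force: [-0.2, 0.5, -0.0]
finger_gap: 0.0002
grasp_force: 0.0
```

```bash
cat >> h.py <<'E'
def go(corner,n,pitch=np.pi/4):
    R1,p1=goal(B,corner,pitch); R,p,o=cur(); print("q",np.round(o["qpos"],2),"f",np.round(o["ft_force"],1),"left",np.round(R1.T@(p1-p)*1e3,1),np.round(Ro.from_matrix(R.T@R1).as_rotvec(),3))
    a,_,_=rows(R,p,R1,p1,n); print([a[7*i:7*i+7] for i in(0,n//2,n-1)])
E
python3 - <<'E'
from h import *
go((-55,0,62),3)
s=robot.snapshot("scene"); cv2.imwrite("pics/a2.png",cv2.resize(s["frame"][150:350,230:430,::-1],(600,600),interpolation=2))
E
```

```text
q [ 0.16 -0.32 -1.14  0.   -0.03  0.04] f [-0.2  0.5 -0. ] left [49.3 -0.  68.7] [ 0.003 -0.04  -0.001]
[[1, 15.5, -0.1, 23.5, 0.001, -0.013, 0.0], [1, 15.8, -0.1, 23.3, 0.001, -0.014, -0.001], [1, 16.1, 0.0, 23.1, 0.001, -0.013, 0.0]]
```

View pics/a2.png

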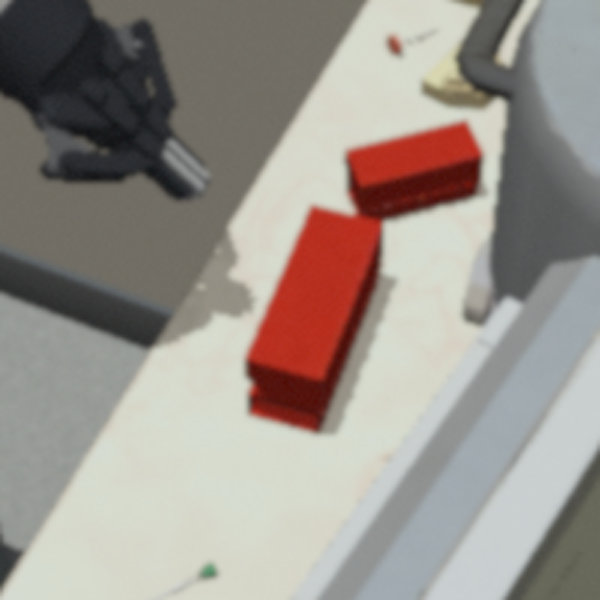

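>>> step_arm(plan=[1, 12, 0, 17, 0.001, -0.01, 0, 1, 12, 0, 17, 0.001, -0.01, 0, 1, 12, 0, 17, 0.001, -0.01, 0, 1, 12, 0, 17, 0, -0.01, 0, 1, 0, 0, 0, 0, 0, 0])

```text
time_s: 3.57
position: [0.4451, 0.062, 0.1052]
tcp_rot: [-0.119, 2.422, 0.045]
ft_force: [1.1, -0.4, 0.8]
finger_gap: -0.0
grasp_force: 0.0
```

```bash
python3 - <<'E'
from h import *
go((-30,0,61),4)
go((-18,0,61),4)
for n in("scene","top"):
    s=robot.snapshot(n); save(s,n+"3.png"); print(px(s,cur()[1]))
a=cv2.imread("pics/scene3.png")[190:330,270:410]; b=cv2.imread("pics/top3.png")[180:290,230:370]
b=cv2.resize(b,(400,314),interpolation=2); a=cv2.resize(a,(400,400),interpolation=2)
c=np.zeros((400,800,3),np.uint8); c[:,:400]=a; c[:314,400:]=b; cv2.imwrite("pics/c3.png",c)
E
```

```text
q [ 0.17 -0.13 -1.14 -0.15 -0.05  0.05] f [ 1.1 -0.4  0.8] left [35.9 -1.7 37.6] [-0.006 -0.068 -0.007]
[[1, 8.3, -0.4, 10.0, -0.002, -0.017, -0.002], [1, 8.6, -0.4, 9.7, -0.002, -0.017, -0.001], [1, 8.8, -0.4, 9.5, -0.001, -0.017, -0.002]]
q [ 0.17 -0.13 -1.14 -0.15 -0.05  0.05] f [ 1.1 -0.4  0.8] left [27.4 -1.7 46.1] [-0.006 -0.068 -0.007]
[[1, 6.0, -0.4, 12.0, -0.002, -0.017, -0.002], [1, 6.5, -0.4, 11.8, -0.002, -0.017, -0.001], [1, 6.6, -0.4, 11.6, -0.001, -0.017, -0.002]]
(np.float64(313.86789033818053), np.float64(227.8072685152536))
(np.float64(305.34689866904625), np.float64(244.8670164174722))
```

View pics/c3.png

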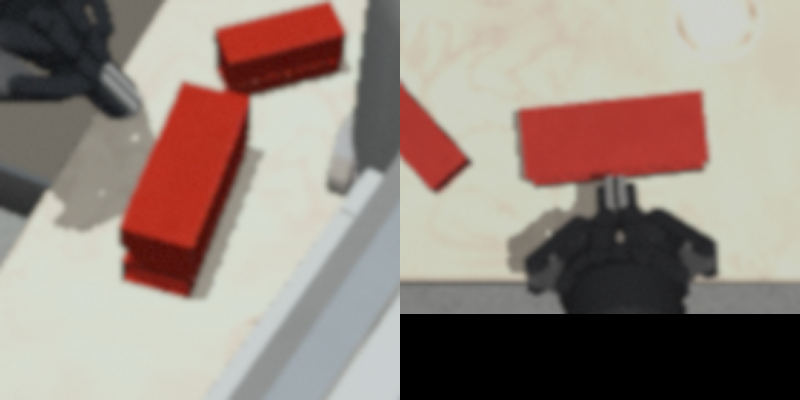

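```bash
python3 - <<'E'
from h import *
D=[(-.0,.238,-.013,1.319,.0,np.hypot(.22,.477),.231),(0,-.36525,-.90876,.48992,-.0628,np.hypot(.3248,.1893),.164),
(0,-.32,-1.14,0.0,-.03,np.hypot(.408,.0563),.1376)]
o=robot.observe();q=o["qpos"];p=o["position"];D.append((0,q[1],q[2],q[3],q[4],np.hypot(p[0],p[1]),p[2]))
def fk(v,q2,q3,q4,q5=0):
    r0,z0,A,a,B,b,L=v; t=q2-q3; P=t+q4
    return np.array([r0+A*np.sin(q2+a)+B*np.sin(t+b)+L*np.cos(P)*np.cos(q5), z0+A*np.cos(q2+a)+B*np.cos(t+b)-L*np.sin(P)*np.cos(q5)])
pr=np.array([0,.364,.39,0,.45,2.0,.27])
best=None
for b0 in(1,1.5,2.,2.5):
    pr[5]=b0
    r=least_squares(lambda v:np.r_[np.concatenate([fk(v,*d[1:5])-np.array(d[5:]) for d in D])*1e3,(v-pr)/np.array([.02,.05,.1,.2,.1,1,.06])*.1],pr)
    print(r.cost,r.x)
    if best is None or r.cost<best.cost: best=r
v=best.x; print(q)
for cx,cz in((-30,61),(-20,57),(-5,80)):
  for deg in(45,55,60,65,70,75,80,85):
    R,pt=goal(B,(cx,0,cz),np.radians(deg)); T=np.array([np.hypot(pt[0],pt[1]),pt[2]])
    s=least_squares(lambda u:np.r_[fk(v,u[0],u[1],np.radians(deg)-u[0]+u[1])-T],[.1,-1]).x
    print(cx,deg,np.round(s,2),end=" | ")
  print()
E
```

```text
0.29984299268989445 [ 0.03758614  0.15674391  0.54007491 -0.00394194  0.36620096  1.46968491
  0.39636504]
0.2987445625282604 [ 0.03758439  0.15674588  0.54007644 -0.00394187  0.36620247  1.46968715
  0.39636746]
0.30014612118592987 [ 0.03758264  0.15674786  0.54007797 -0.0039418   0.36620397  1.46968939
  0.39636988]
0.30404766866300964 [ 0.0375809   0.15674984  0.5400795  -0.00394173  0.36620548  1.46969162
  0.39637231]
[ 0.17025799 -0.13811202 -1.1408036  -0.14678631 -0.04684457  0.05431489]
-30 45 [ 0.12 -1.36] | -30 55 [ 0.01 -1.14] | -30 60 [ 0.   -1.05] | -30 65 [ 0.02 -0.96] | -30 70 [ 0.05 -0.87] | -30 75 [ 0.09 -0.78] | -30 80 [ 0.13 -0.7 ] | -30 85 [ 0.18 -0.62] | 
-20 45 [ 0.16 -1.35] | -20 55 [ 0.04 -1.13] | -20 60 [ 0.03 -1.04] | -20 65 [ 0.05 -0.95] | -20 70 [ 0.07 -0.86] | -20 75 [ 0.11 -0.77] | -20 80 [ 0.15 -0.68] | -20 85 [ 0.2 -0.6] | 
-5 45 [ 0.06 -1.26] | -5 55 [-0.   -1.06] | -5 60 [ 0.01 -0.96] | -5 65 [ 0.03 -0.87] | -5 70 [ 0.06 -0.78] | -5 75 [ 0.1 -0.7] | -5 80 [ 0.14 -0.61] | -5 85 [ 0.19 -0.53] |
```

```bash
echo 'P=np.radians(58)' >> h.py; python3 - <<'E'
from h import *
go((-45,0,58),5,P)
E
```

```text
q [ 0.17 -0.14 -1.14 -0.15 -0.05  0.05] f [-0.7 -0.2 -0.2] left [39.8 -1.5 37.8] [-0.005  0.158 -0.008]
[[1, 9.0, -0.3, 6.2, -0.001, 0.032, -0.002], [1, 8.6, -0.3, 6.8, -0.001, 0.032, -0.002], [1, 8.2, -0.3, 7.3, -0.001, 0.032, -0.002]]
```

>>> step_arm(plan=[1, 2, 0, 0, -0.001, 0.08, -0.004, 1, 4, 0, 2, -0.001, 0.078, -0.004, 1, 8, -0.4, 8.5, 0, 0, 0, 1, 8, -0.4, 8.5, 0, 0, 0, 1, 8, -0.4, 8.5, 0, 0, 0, 1, 8, -0.4, 8.5, 0, 0, 0, 1, 0, 0, 0, 0, 0, 0])

```text
time_s: 4.25
position: [0.4294, 0.0583, 0.0534]
tcp_rot: [-0.138, 2.581, 0.035]
ft_force: [-1.2, -0.3, -0.4]
finger_gap: -0.0004
grasp_force: 0.0
```

```bash
python3 - <<'E'
from h import *
go((-45,0,58),5,P)
go((-22,0,57),4,P)
for n in("scene","top"):
    s=robot.snapshot(n); save(s,n+"4.png")
a=cv2.imread("pics/scene4.png")[190:330,270:410]; b=cv2.imread("pics/top4.png")[180:290,230:370]
b=cv2.resize(b,(400,314),interpolation=2); a=cv2.resize(a,(400,400),interpolation=2)
c=np.zeros((400,800,3),np.uint8); c[:,:400]=a; c[:314,400:]=b; cv2.imwrite("pics/c4.png",c)
E
```

```text
q [ 0.15 -0.02 -1.1  -0.06 -0.03  0.04] f [-1.2 -0.3 -0.4] left [0.1 0.3 1.4] [-0.004 -0.001 -0.   ]
[[1, 0.0, 0.1, 0.3, -0.001, 0.0, 0.0], [1, 0.0, 0.1, 0.3, -0.001, 0.0, 0.0], [1, 0.0, 0.0, 0.3, -0.001, 0.0, 0.0]]
q [ 0.15 -0.02 -1.1  -0.06 -0.03  0.04] f [-1.2 -0.3 -0.4] left [-18.8   0.3  14.4] [-0.004 -0.001 -0.   ]
[[1, -4.7, 0.1, 3.6, -0.001, 0.0, 0.0], [1, -4.7, 0.1, 3.6, -0.001, 0.0, 0.0], [1, -4.8, 0.0, 3.6, -0.001, 0.0, 0.0]]
```

View pics/c4.png

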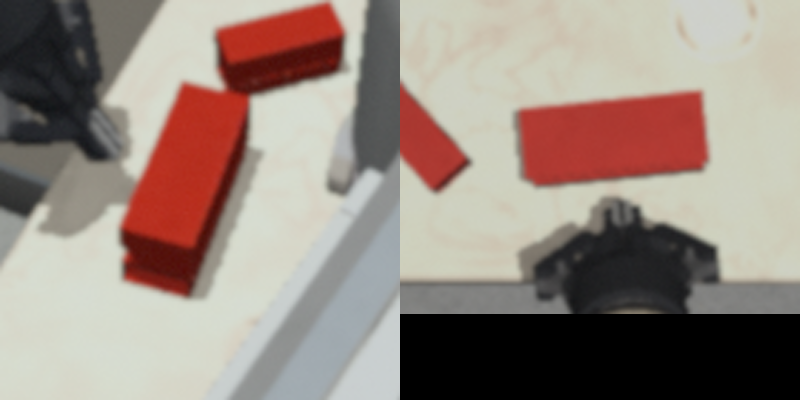

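>>> step_arm(plan=[1, -4.7, 0, 3.6, 0, 0, 0, 1, -4.7, 0, 3.6, 0, 0, 0, 1, -4.7, 0, 3.6, 0, 0, 0, 1, -4.7, 0, 3.6, 0, 0, 0, 1, 0, 0, 0, 0, 0, 0])

```text
time_s: 4.77
position: [0.4569, 0.0615, 0.0531]
tcp_rot: [-0.138, 2.577, 0.036]
ft_force: [-0.2, -1.1, 0.4]
finger_gap: -0.0001
grasp_force: 0.0
```

```bash
python3 - <<'E'
from h import *
go((-22,0,57),4,P)
# arc of the corner about hinge (24.5,27.6)
R0,p0=goal(B,(-22,0,57),P); prev=p0
print("arc rows (constant pitch):")
h=np.array([24.5,27.6]); c=np.array([-22,57.])-h; r0=np.hypot(*c); a0=np.degrees(np.arctan2(c[1],c[0])); print(r0,a0)
for a in range(5,101,5):
    r=r0+(56.5-r0)*min(1,a/40); t=np.radians(a0-a); q=h+r*np.array([np.cos(t),np.sin(t)])
    R1,p1=goal(B,(q[0],0,q[1]),P); print(a,np.round(q),np.round(R1.T@(p1-prev)*1e3,1)); prev=p1
for i in range(3): print(robot.snapshot("top") and np.round(robot.observe()["ft_force"],1))
E
```

```text
q [ 0.15  0.02 -1.05 -0.07 -0.03  0.04] f [-0.2 -1.1  0.4] left [ 4.4  0.  -0.5] [-0.003  0.003  0.   ]
[[1, 1.1, 0.0, -0.1, -0.001, 0.001, 0.0], [1, 1.1, 0.0, -0.1, 0.0, 0.001, 0.0], [1, 1.1, 0.0, -0.1, -0.001, 0.001, 0.0]]
arc rows (constant pitch):
55.01463441667135 147.69654895161275
5 [-19.  61.] [-4.3 -0.  -2.1]
10 [-16.  65.] [-4.5  0.  -1.7]
15 [-13.  68.] [-4.7 -0.  -1.3]
20 [-10.  72.] [-4.8  0.  -0.9]
25 [-6. 75.] [-4.9 -0.  -0.5]
30 [-2. 77.] [-4.9 -0.  -0. ]
35 [ 3. 80.] [-4.9  0.   0.4]
40 [ 7. 81.] [-4.9 -0.   0.8]
45 [12. 83.] [-4.7  0.   1.4]
50 [17. 84.] [-4.6  0.   1.8]
55 [22. 84.] [-4.4 -0.   2.2]
60 [27. 84.] [-4.2 -0.   2.6]
65 [32. 84.] [-3.9  0.   3. ]
70 [37. 83.] [-3.7 -0.   3.3]
75 [41. 82.] [-3.4  0.   3.6]
80 [46. 80.] [-3.   0.   3.9]
85 [50. 78.] [-2.7  0.   4.1]
90 [55. 75.] [-2.3 -0.   4.3]
95 [59. 73.] [-1.9  0.   4.5]
100 [63. 69.] [-1.5 -0.   4.7]
[0.3 0.3 0.3]
[ 0.8  0.4 -0.2]
[0.9 0.6 0.5]
```

>>> step_arm(plan=[1, -2.2, 0, -0.9, 0, 0, 0, 1, -2.2, 0, -0.9, 0, 0, 0, 1, -2.4, 0, -0.7, 0, 0, 0, 1, -2.4, 0, -0.7, 0, 0, 0, 1, -2.4, 0, -0.5, 0, 0, 0, 1, -2.4, 0, -0.5, 0, 0, 0, 1, -2.5, 0, -0.3, 0, 0, 0, 1, -2.5, 0, -0.3, 0, 0, 0, 1, -2.5, 0, 0, 0, 0, 0, 1, -2.5, 0, 0, 0, 0, 0, 1, 0, 0, 0, 0, 0, 0])

```text
time_s: 5.83
position: [0.4736, 0.0633, 0.0699]
tcp_rot: [-0.138, 2.577, 0.036]
ft_force: [0.3, 0.7, -0.4]
finger_gap: 0.0
grasp_force: 0.0
```

```bash
python3 - <<'E'
from h import *
go((-2,0,77),4,P)
for n in("scene","top"):
    s=robot.snapshot(n); save(s,n+"5.png")
a=cv2.imread("pics/scene5.png")[190:330,270:410]; b=cv2.imread("pics/top5.png")[180:290,230:370]
b=cv2.resize(b,(400,314),interpolation=2); a=cv2.resize(a,(400,400),interpolation=2)
c=np.zeros((400,800,3),np.uint8); c[:,:400]=a; c[:314,400:]=b; cv2.imwrite("pics/c5.png",c)
E
```

```text
q [ 0.15  0.01 -0.99  0.01 -0.03  0.03] f [ 0.3  0.7 -0.4] left [ 0.1  0.1 -1.5] [-0.003  0.002  0.   ]
[[1, 0.0, 0.0, -0.4, -0.001, 0.001, 0.0], [1, 0.0, 0.0, -0.3, 0.0, 0.001, 0.0], [1, 0.1, 0.1, -0.4, -0.001, 0.0, 0.0]]
```

View pics/c5.png

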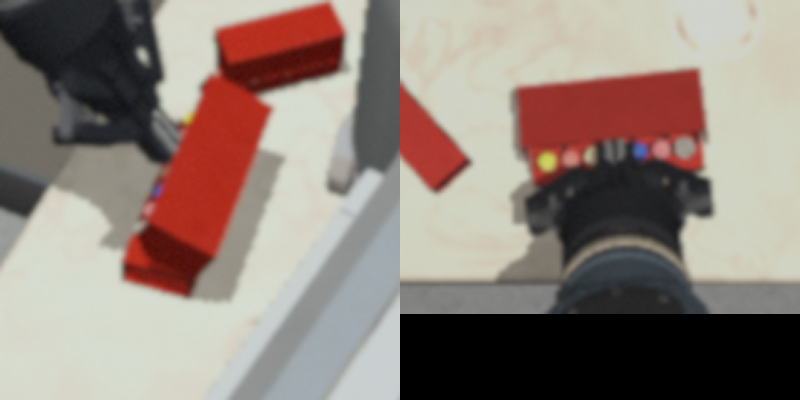

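>>> step_arm(plan=[1, -2.5, 0, 0, 0, 0, 0, 1, -2.5, 0, 0.1, 0, 0, 0, 1, -2.5, 0, 0.3, 0, 0, 0, 1, -2.5, 0, 0.4, 0, 0, 0, 1, -2.4, 0, 0.6, 0, 0, 0, 1, -2.4, 0, 0.7, 0, 0, 0, 1, -2.3, 0, 0.9, 0, 0, 0, 1, -2.3, 0, 1, 0, 0, 0, 1, -2.2, 0, 1.1, 0, 0, 0, 1, -2.2, 0, 1.1, 0, 0, 0, 1, -2.1, 0, 1.3, 0, 0, 0, 1, -2.1, 0, 1.3, 0, 0, 0])

```text
time_s: 6.93
position: [0.5013, 0.0663, 0.0768]
tcp_rot: [-0.138, 2.578, 0.036]
ft_force: [-1.7, 0.4, 0.8]
finger_gap: 0.0
grasp_force: 0.2
```

>>> step_arm(plan=[1, -2, 0, 1.5, 0, 0, 0, 1, -2, 0, 1.5, 0, 0, 0, 1, -1.9, 0, 1.6, 0, 0, 0, 1, -1.8, 0, 1.7, 0, 0, 0, 1, -1.7, 0, 1.8, 0, 0, 0, 1, -1.7, 0, 1.8, 0, 0, 0, 1, -1.5, 0, 1.9, 0, 0, 0, 1, -1.5, 0, 1.9, 0, 0, 0, 1, -1.4, 0, 2, 0, 0, 0, 1, -1.3, 0, 2, 0, 0, 0, 1, 0, 0, 0, 0, 0, 0])

```text
time_s: 7.85
position: [0.5249, 0.0688, 0.0706]
tcp_rot: [-0.138, 2.578, 0.036]
ft_force: [-0.6, 0.3, -0.3]
finger_gap: -0.0
grasp_force: 0.0
```

```bash
python3 - <<'E'
from h import *
go((50,0,78),4,P)
for n in("scene","top"):
    s=robot.snapshot(n); save(s,n+"6.png")
a=cv2.imread("pics/scene6.png")[190:330,270:410]; b=cv2.imread("pics/top6.png")[180:290,230:370]
b=cv2.resize(b,(400,314),interpolation=2); a=cv2.resize(a,(400,400),interpolation=2)
c=np.zeros((400,800,3),np.uint8); c[:,:400]=a; c[:314,400:]=b; cv2.imwrite("pics/c6.png",c)
E
```

```text
q [ 0.14  0.09 -0.89  0.02 -0.02  0.03] f [-0.6  0.3 -0.3] left [-0.4  0.2 -1.6] [-0.003  0.001  0.   ]
[[1, -0.1, 0.0, -0.4, -0.001, 0.0, 0.0], [1, -0.1, 0.0, -0.4, 0.0, 0.0, 0.0], [1, -0.1, 0.1, -0.4, -0.001, 0.0, 0.0]]
```

View pics/c6.png

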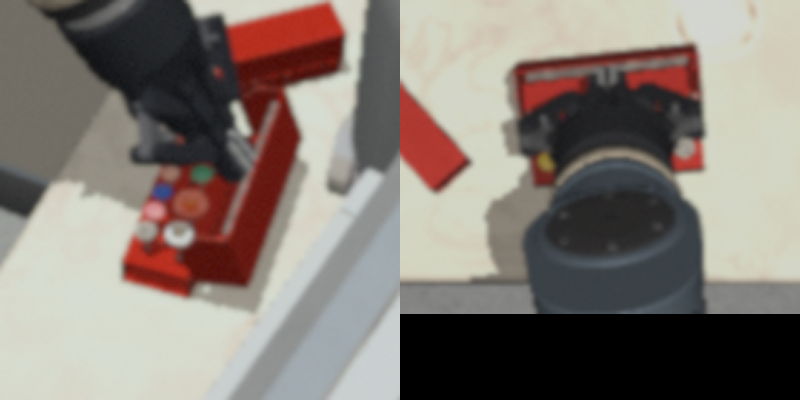

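>>> step_arm(plan=[1, -1.2, 0, 2.1, 0, 0, 0, 1, -1.2, 0, 2.1, 0, 0, 0, 1, -1, 0, 2.2, 0, 0, 0, 1, -1, 0, 2.2, 0, 0, 0, 1, -0.8, 0, 2.3, 0, 0, 0, 1, -0.8, 0, 2.3, 0, 0, 0, 1, 0, 0, 0, 0, 0, 0])

```text
time_s: 8.53
position: [0.5369, 0.07, 0.0624]
tcp_rot: [-0.138, 2.579, 0.036]
ft_force: [-0.1, -0.3, 0.0]
finger_gap: -0.0003
grasp_force: 0.0
```

```bash
cat >> h.py <<'E'
def force(n=6):
    f=[]
    for i in range(n): robot.snapshot("top"); f.append(robot.observe()["ft_force"])
    print("F",np.round(np.mean(f,0),2),np.round(np.std(f,0),2))
E
python3 - <<'E'
from h import *
go((63,0,69),2,P); go((67,0,64.5),3,P); force()
E
```

```text
q [ 0.14  0.13 -0.88 -0.   -0.02  0.03] f [-0.1 -0.3  0. ] left [-0.8  0.2 -0.4] [-0.003  0.001  0.   ]
[[1, -0.4, 0.1, -0.2, -0.002, 0.001, 0.0], [1, -0.4, 0.1, -0.2, -0.001, 0.0, 0.0], [1, -0.4, 0.1, -0.2, -0.001, 0.0, 0.0]]
q [ 0.14  0.13 -0.88 -0.   -0.02  0.03] f [-0.1 -0.3  0. ] left [-1.8  0.2  5.6] [-0.003  0.001  0.   ]
[[1, -0.6, 0.1, 1.9, -0.001, 0.0, 0.0], [1, -0.6, 0.0, 1.8, -0.001, 0.001, 0.0], [1, -0.6, 0.1, 1.9, -0.001, 0.0, 0.0]]
F [ 0.14 -0.18  0.07] [0.63 0.3  0.54]
```

>>> step_arm(plan=[1, -0.7, 0, 1.3, 0, 0, 0, 1, -0.7, 0, 1.3, 0, 0, 0, 1, -0.7, 0, 1.3, 0, 0, 0, 1, 0, 0, 0, 0, 0, 0])

```text
time_s: 9.17
position: [0.5403, 0.0704, 0.0602]
tcp_rot: [-0.138, 2.579, 0.036]
ft_force: [-1.2, -0.0, -0.3]
finger_gap: 0.0002
grasp_force: 0.3
```

```bash
python3 - <<'E'
from h import *
go((67,0,64.5),3,P); force()
for n in("scene","top"):
    s=robot.snapshot(n); save(s,n+"7.png")
    for z in(.0,.026):print(n,[np.round(px(s,pose(B[:2],B[2],np.array((-27,y,z*1e3))/1e3))) for y in(-65,65)])
a=cv2.imread("pics/scene7.png")[190:330,270:410]; b=cv2.imread("pics/top7.png")[180:290,230:370]
b=cv2.resize(b,(400,314),interpolation=2); a=cv2.resize(a,(400,400),interpolation=2)
c=np.zeros((400,800,3),np.uint8); c[:,:400]=a; c[:314,400:]=b; cv2.imwrite("pics/c7.png",c)
E
```

```text
q [ 0.14  0.14 -0.88 -0.01 -0.02  0.03] f [-1.2 -0.  -0.3] left [-0.1  0.2  1.9] [-0.003  0.001  0.   ]
[[1, 0.0, 0.1, 0.6, -0.001, 0.0, 0.0], [1, -0.1, 0.0, 0.6, -0.001, 0.001, 0.0], [1, 0.0, 0.1, 0.7, -0.001, 0.0, 0.0]]
F [-0.74  0.12 -0.21] [0.56 0.42 0.31]
scene [array([310., 288.]), array([332., 238.])]
scene [array([310., 281.]), array([332., 230.])]
top [array([337., 239.]), array([276., 246.])]
top [array([337., 238.]), array([275., 245.])]
```

View pics/c7.png

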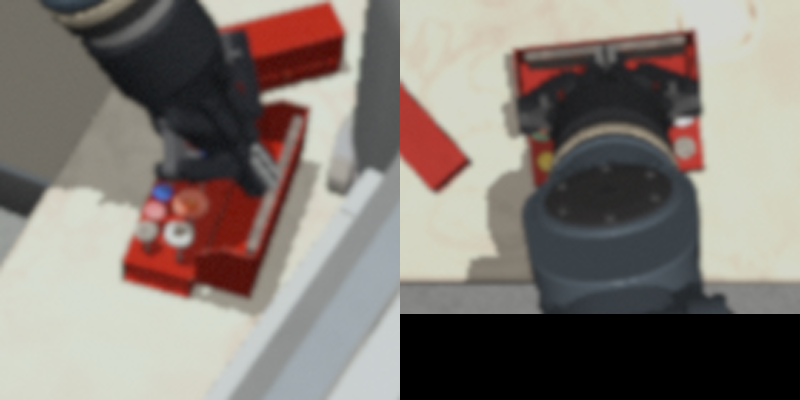

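```bash
python3 - <<'E'
from h import *
s=robot.snapshot("scene"); t=robot.snapshot("top")
for al in(80,85,90,95):
    a=np.radians(np.degrees(np.arctan2(39.2,-50.2))-al); L=(24.5+64*np.cos(a),27.6+64*np.sin(a))
    q=[[np.round(px(c,pose(B[:2],B[2],np.array((L[0],y,L[1]))/1e3))-np.array(o),1) for y in(-65,65)] for c,o in((s,(270,190)),(t,(230,180)))]
    print(al,np.round(L),(np.array(q)*2.857).round().tolist())
q=[[px(c,pose(B[:2],B[2],np.array(p)/1e3))-np.array(o) for p in((-27,-65,0),(11,-25,60),(11,-50,60))] for c,o in((s,(270,190)),(t,(230,180)))]
print((np.array(q)*2.857).round().tolist())
E
```

```text
80 [55. 84.] [[[232.0, 244.0], [290.0, 92.0]], [[297.0, 43.0], [112.0, 63.0]]]
85 [59. 81.] [[[239.0, 248.0], [296.0, 96.0]], [[296.0, 37.0], [111.0, 57.0]]]
90 [64. 78.] [[[246.0, 253.0], [303.0, 101.0]], [[295.0, 31.0], [111.0, 51.0]]]
95 [68. 74.] [[[253.0, 258.0], [308.0, 105.0]], [[294.0, 26.0], [111.0, 46.0]]]
[[[116.0, 281.0], [187.0, 199.0], [175.0, 229.0]], [[306.0, 170.0], [247.0, 115.0], [281.0, 111.0]]]
```

>>> step_arm(plan=[1, -0.6, 0, 0.9, 0, 0, 0, 1, -0.6, 0, 0.9, 0, 0, 0, 1, -0.6, 0, 0.9, 0, 0, 0, 1, 0, 0, 0, 0, 0, 0])

```text
time_s: 10.0
position: [0.543, 0.0707, 0.0587]
tcp_rot: [-0.139, 2.58, 0.036]
ft_force: [-3.1, -0.3, -1.0]
finger_gap: -0.0002
grasp_force: 1.0
```

```bash
python3 - <<'E'
from h import *
go((67,0,64.5),3,P); force()
E
```

```text
q [ 0.14  0.15 -0.88 -0.01 -0.02  0.03] f [-3.1 -0.3 -1. ] left [ 1.4  0.2 -0.8] [-0.003  0.     0.   ]
[[1, 0.5, 0.1, -0.3, -0.001, 0.0, 0.0], [1, 0.4, 0.0, -0.2, -0.001, 0.0, 0.0], [1, 0.5, 0.1, -0.3, -0.001, 0.0, 0.0]]
F [-2.55 -0.6  -1.51] [0.47 0.37 0.3 ]
```

>>> step_arm(plan=[1, 1, 0, -1, 0, 0, 0, 1, 2, 0, -4, 0, 0, 0, 1, 0, 0, -15, 0, 0, 0, 1, 0, 0, -25, 0, 0, 0, 1, 0, 0, -30, 0, 0, 0, 1, 0, 0, -30, 0, 0, 0, 1, 0, 0, -30, 0, 0, 0, 1, 0, 0, -15, 0, 0, 0, 1, 0, 0, 0, 0, 0, 0])

```text
time_s: 11.05
position: [0.4623, 0.0625, 0.1892]
tcp_rot: [-0.138, 2.571, 0.037]
ft_force: [1.4, 0.4, 1.0]
finger_gap: -0.0003
grasp_force: 0.0
```

```bash
python3 - <<'E'
from h import *
for n in("scene","top"):
    s=robot.snapshot(n); save(s,n+"8.png")
    q=[px(s,pose(B[:2],B[2],np.array(p)/1e3))-np.array((270,190) if n=="scene" else (230,180)) for p in((-27,-65,0),(11,0,60),(11,-25,60),(11,-50,60),(68,-65,74),(68,65,74))]
    print((np.array(q)*2.857).round().tolist())
a=cv2.imread("pics/scene8.png")[190:330,270:410]; b=cv2.imread("pics/top8.png")[180:290,230:370]
b=cv2.resize(b,(400,314),interpolation=2); a=cv2.resize(a,(400,400),interpolation=2)
c=np.zeros((400,800,3),np.uint8); c[:,:400]=a; c[:314,400:]=b; cv2.imwrite("pics/c8.png",c); print(cur()[1])
E
```

```text
[[116.0, 281.0], [198.0, 170.0], [187.0, 199.0], [175.0, 229.0], [252.0, 258.0], [308.0, 106.0]]
[[306.0, 170.0], [212.0, 118.0], [247.0, 115.0], [281.0, 111.0], [294.0, 27.0], [111.0, 46.0]]
[0.46218733 0.06246711 0.1859597 ]
```

View pics/c8.png

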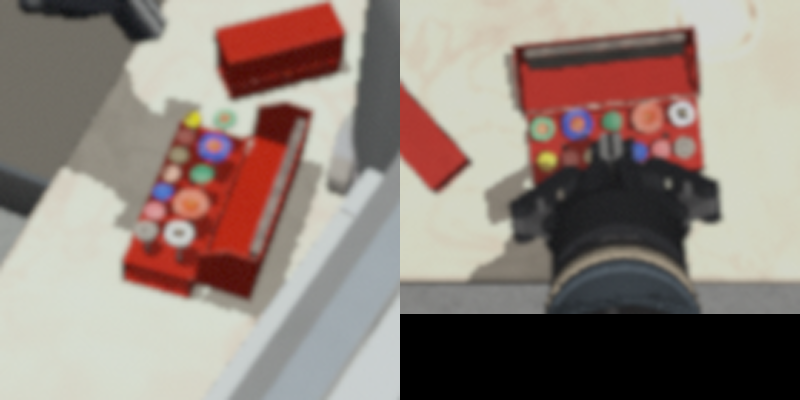

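```bash
python3 - <<'E'
from h import *
R1,p1=goal(B,(23,-1,110),np.pi/2); R,p,o=cur(); print(p1)
a,_,_=rows(R,p,R1,p1,8)
for i in range(8): print(a[7*i:7*i+7])
E
```

```text
[0.49603787 0.06479931 0.11      ]
[1, 1.5, -0.1, 10.3, 0.0, 0.07, 0.0]
[1, 0.8, -0.2, 10.4, -0.001, 0.071, 0.0]
[1, 0.0, -0.1, 10.4, 0.0, 0.07, 0.0]
[1, -0.7, -0.2, 10.3, 0.0, 0.071, 0.0]
[1, -1.5, -0.1, 10.3, -0.001, 0.07, 0.0]
[1, -2.1, -0.2, 10.2, 0.0, 0.07, -0.001]
[1, -2.9, -0.1, 10.0, -0.001, 0.071, 0.0]
[1, -3.5, -0.2, 9.8, 0.0, 0.07, 0.0]
```

>>> step_arm(plan=[1, 1.5, -0.1, 10.3, 0, 0.07, 0, 1, 0.8, -0.2, 10.4, 0, 0.07, 0, 1, 0, -0.1, 10.4, 0, 0.07, 0, 1, -0.7, -0.2, 10.3, 0, 0.07, 0, 1, -1.5, -0.1, 10.3, 0, 0.07, 0, 1, -2.1, -0.2, 10.2, 0, 0.07, 0, 1, -2.9, -0.1, 10, 0, 0.07, 0, 1, -3.5, -0.2, 9.8, 0, 0.07, 0, 1, 0, 0, 0, 0, 0, 0, 1, 0, 0, 0, 0, 0, 0])

```text
time_s: 11.98
position: [0.4954, 0.0645, 0.106]
tcp_rot: [0.167, -3.134, 0.005]
ft_force: [-0.7, -1.1, 0.1]
finger_gap: 0.0002
grasp_force: 0.0
```

```bash
python3 - <<'E'
from h import *
go((23,-1,70),6,np.pi/2)
s=robot.snapshot("scene"); print(px(s,cur()[1]))
cv2.imwrite("pics/a9.png",cv2.resize(s["frame"][190:330,270:410,::-1],(560,560),interpolation=2)); print((np.array(px(s,cur()[1]))-[270,190])*4,(np.array(px(s,cur()[1]-np.array([0,0,.05])))-[270,190])*4)
E
```

```text
q [ 0.13  0.27 -0.3   1.   -0.    0.02] f [-0.7 -1.1  0.1] left [-0.6  0.2 36. ] [-0.003 -0.003 -0.002]
[[1, -0.1, 0.1, 6.0, 0.0, -0.001, 0.0], [1, -0.1, 0.0, 6.0, -0.001, 0.0, 0.0], [1, -0.1, 0.0, 6.0, -0.001, 0.0, -0.001]]
(np.float64(339.2087113952033), np.float64(235.0536441938685))
[276.83484558 180.21457678] [276.50199797 243.92125765]
```

View pics/a9.png

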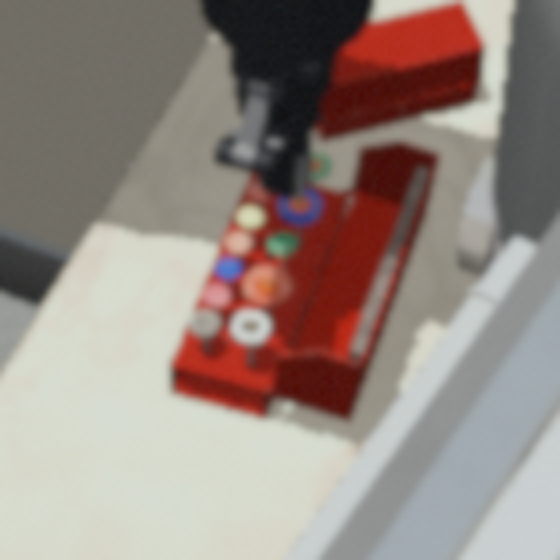

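>>> step_arm(plan=[1, 0.2, 0, 7, 0, 0, 0, 1, 0.2, 0, 7, 0, 0, 0, 1, 0.2, 0, 7, 0, 0, 0, 1, 0, 0, 6, 0, 0, 0, 1, 0, 0, 4, 0, 0, 0, 1, 0, 0, 3, 0, 0, 0, 1, 0, 0, 0, 0, 0, 0, 1, 0, 0, 0, 0, 0, 0])

```text
time_s: 12.7
position: [0.4946, 0.0644, 0.0747]
tcp_rot: [-0.167, 3.137, -0.004]
ft_force: [-0.2, 0.1, 0.8]
finger_gap: -0.0
grasp_force: 0.0
```

```bash
python3 - <<'E'
from h import *
go((23,-1,70),2,np.pi/2)
s=robot.snapshot("scene"); t=robot.snapshot("top"); save(t,"top10.png")
a=cv2.resize(s["frame"][190:330,270:410,::-1],(560,560),interpolation=2)
cv2.imwrite("pics/a10.png",a)
E
```

```text
q [ 0.13  0.3  -0.35  0.92 -0.    0.02] f [-0.2  0.1  0.8] left [-1.5  0.3  4.7] [-0.003 -0.    -0.002]
[[1, -0.7, 0.1, 2.3, -0.001, 0.0, -0.001], [1, -0.8, 0.2, 2.4, -0.002, 0.0, -0.001], [1, -0.8, 0.2, 2.4, -0.002, 0.0, -0.001]]
```

View pics/a10.png

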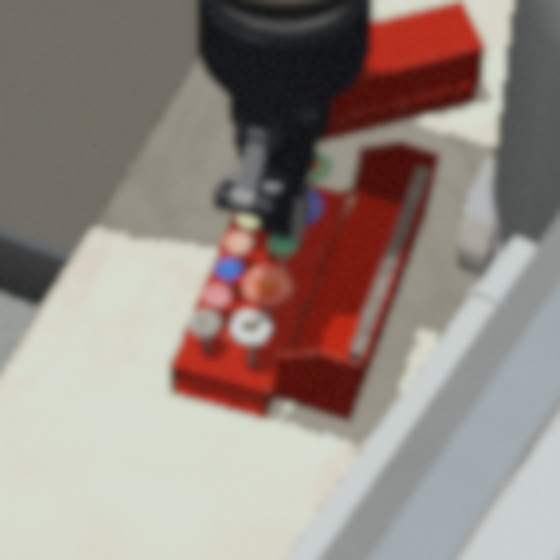

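>>> step_arm(plan=[1, -0.3, 0, 2, 0, 0, 0, 1, 0, 0, 2, 0, 0, 0, 1, 0, 0, 0, 0, 0, 0, 1, 0, 0, 0, 0, 0, 0, 1, 0, 0, 0, 0, 0, 0, 1, 0, 0, 0, 0, 0, 0, 1, 0, 0, 0, 0, 0, 0, 1, 0, 0, 0, 0, 0, 0, 1, 0, 0, 0, 0, 0, 0, 1, 0, 0, 0, 0, 0, 0, 1, 0, 0, 0, 0, 0, 0, 1, 0, 0, 0, 0, 0, 0])

```text
time_s: 13.8
position: [0.495, 0.0644, 0.0707]
tcp_rot: [-0.167, 3.137, -0.004]
ft_force: [0.3, 0.2, -0.3]
finger_gap: -0.0002
grasp_force: 0.0
```

>>> step_arm(plan=[1, 0, 0, 0, 0, 0, 0, 1, 0, 0, 0, 0, 0, 0, 1, 0, 0, 0, 0, 0, 0, 1, 0, 0, 0, 0, 0, 0, 1, 0, 0, 0, 0, 0, 0, 1, 0, 0, 0, 0, 0, 0, 1, 0, 0, 0, 0, 0, 0, 1, 0, 0, 0, 0, 0, 0, 1, 0, 0, 0, 0, 0, 0, 1, 0, 0, 0, 0, 0, 0, 1, 0, 0, 0, 0, 0, 0, 1, 0, 0, 0, 0, 0, 0])

```text
time_s: 14.8
position: [0.495, 0.0644, 0.0707]
tcp_rot: [-0.167, 3.137, -0.005]
ft_force: [-0.2, -0.5, 0.1]
finger_gap: -0.0004
grasp_force: 0.0
```

>>> step_arm(plan=[1, 0, 0, 0, 0, 0, 0, 1, 0, 0, 0, 0, 0, 0, 1, 0, 0, 0, 0, 0, 0, 1, 0, 0, 0, 0, 0, 0, 1, 0, 0, 0, 0, 0, 0, 1, 0, 0, 0, 0, 0, 0, 1, 0, 0, 0, 0, 0, 0, 1, 0, 0, 0, 0, 0, 0, 1, 0, 0, 0, 0, 0, 0, 1, 0, 0, 0, 0, 0, 0, 1, 0, 0, 0, 0, 0, 0, 1, 0, 0, 0, 0, 0, 0])

```text
time_s: 15.8
position: [0.4949, 0.0644, 0.0707]
tcp_rot: [-0.167, 3.137, -0.004]
ft_force: [-0.2, 0.4, -0.4]
finger_gap: 0.0002
grasp_force: 0.0
```

```bash
python3 - <<'E'
from h import *
force(4); p=cur()[1]; print(p)
if 0.066<p[2]<0.076: print(robot.finish_job())
E
```

```text
F [0.11 0.25 0.13] [0.63 0.29 0.21]
[0.49495528 0.06439033 0.07066485]
the job is handed in; nothing more can be done
None
```

I swung the red block's lid open to its stop (by push force and pictures) and held the fingertips about 1 cm above the fresh dark green cup for over two seconds without contact. The job was handed in still pointing there at about 16 s; the verdict was not returned.

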